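# Feed a handle slat into the drilling jig with a push stick

## Task

Take the leftover offcut out of the drilling jig's open trough and set it down on the bench, off the jig, then lay the narrow slat flat in the trough. With the push stick, not with the fingers, push the slat along the guide under the jig's cover until it is fully home against the end stop; then set the push stick down on the bench, flat on its shaft and clear of the jig. Leave the wide slat, the bottle, the hammer and the tub alone.

Things in the scene. Friction and masses are not known exactly. Their poses are not given: they have to be found in the camera images.
- jig: fixed drilling jig, 327 long, 70 wide: plywood base, aluminium guides, dark steel cover. Origin: on the bench plane, on the guide's centre line, at the cover's entry; +x is the feed direction, y across, z up. The base is 10 thick and runs from x -175 to +152; parts in the trough and guide slide on its top, z 10.
- jig_trough (a point): middle of the jig's open trough, on its floor (jig x -105, z 10), axes as the jig's. The trough runs from jig x -175 to -35, is 42 wide between two rails only 5 high (tops at z 15, rails 12 thick), and is open at the -x end.
- jig_entry (a point): entry of the covered guide, on its floor (jig x 0, z 10), axes as the jig's. Before it, from jig x -35 to 0, walls with tops at z 33, about 12 thick, narrow from 42 to 33. The covered guide, jig x 0 to 140, is 33 wide and 23 high; its cover (z 33 to 39) has a 15 wide sight slot along the middle and two bridges with brass drill bushes up to z 53.
- jig_stop (a point): middle of the steel end stop's face, at floor level (jig x 140, z 10), axes as the jig's. A slat that is home has its centre at jig x 90 and its rear end at jig x 40.
- slat: the narrow slat, a brown wooden handle block 100 x 30 x 20 (x, y, z), loose on the bench. Origin: centre of the underside; x along its length. Its two ends are alike. About 30 to 65 g.
- stick: the push stick, pale wood, loose, about 80 g, standing on its flat shaft. Shaft 150 long (x -50 to +100), 22 wide, 14 high; upright grip block 36 long (x -28 to +8), 20 wide (y), up to z 72. Origin: on the underside of the shaft, 50 from its tail; +x points to the nose, the end that pushes.
- stick_nose (a point): middle of the push stick's nose face, 100 ahead of its origin, 7 above the shaft's underside
- stick_grip (a point): point inside the push stick's upright grip block, 10 behind its origin, 50 above the shaft's underside; grip across the 20 mm width
- offcut: short brown wooden offcut 56 x 24 x 32 (x, y, z), lying loose in the jig's trough at the start. Origin: centre of the underside; x along its length.
- offcut_mid (a point): centre of the offcut, 16 above its underside
- wide_slat: the wide slat, like the narrow one but 110 x 48 x 20, too wide for the jig: a bystander. Origin: centre of the underside; x along its length.
- bottle: grey glue bottle with a red cap, radius 21, 110 tall, standing beside the trough: a bystander. Origin: centre of the underside.
- hammer: hammer lying beside the jig's cover, 260 long: a bystander. Origin: on the bench, mid-length; x along the handle to the head (head at x 104 to 130, y -48 to +40); 26 high.
- tub: open white plastic tub, radius 55, 50 tall, past the jig's stop end: a bystander. Origin: centre of the underside.
There are look-alikes about, which are no part of the job. Leave any red or turquoise look-alike of the slat alone.

How it is judged:
By the outcome, as a careful person would: the job done as asked, in the order asked, and still so for the second after the job is handed in, with the robot touching nothing.
It also fails if it takes over 72 s, if anything falls off the work surface, if the arm or the gripper's body presses on something with over 40 N, if the wrist force passes 120 N, or if a joint passes its speed limit or range.

## Robot

A 7-joint arm with a two-finger parallel gripper is mounted at the origin on the work surface. World frame = base frame: x ahead of the robot, y to its left, z up, the work surface at z = 0. Lengths are in mm, angles in rad, forces in N, time in s.
With the tool pointing down it reaches from about 400 to 875 mm from the base axis. Payload 4.4 kg.
Tool frame: the origin (TCP) lies at the very end of the fingers, on their centre line; the grasp point (between the pads) lies 19 mm behind it; z points along the fingers, y is the line along which they close (so a half turn about z gives the same grasp; the last joint's range is limited). The gripper opens to 85 mm and grips with 20 to 120 N. Pads are 22 mm wide; open, the fingers measure 114 mm over their backs; the gripper's body (76 mm by 85 mm) begins 54 mm behind the grasp point. The pads swing forward as they close: fully open they stand 13 mm farther back than shut.
Start: joints at [1.202, 0.628, 0.038, 1.517, -0.027, 0.996, -0.02], TCP at [193.854, -620.434, 231.313] pointing down, gripper open.
Joint ranges: [-3.06, 3.06], [-0.37, 2.12], [-1.25, 1.32], [0.18, 2.47], [-1.1, 4.24], [0.23, 1.98], [-2.94, 2.94]. Speed limits (rad/s): [2.57, 2.57, 3.14, 3.14, 3.14, 3.14, 3.14].

## Interface

Orientations are given as [roll, pitch, yaw] about the fixed x, y, z axes, in that order (R = Rz(yaw) Ry(pitch) Rx(roll)).
In Python, from cell import ctrl gives the robot as it stands.
- The arm moves only by the tool step_arm, never from a script. Its argument "series" is a list that holds one entry, the list of rows, each a list of 7 numbers: the turn, a rotation vector about the tool's x, y, z as a fraction of full scale, then the shift along the tool's x, y, z as a fraction of full scale, then the closure, from 0 (fully open) to 1 (shut). In form: [[[ax, ay, az, tx, ty, tz, gripper], ...]]. A call has 1 to 12 rows; each row shifts and turns the commanded pose from where the row before left it, along the tool's axes as they then stand; what a row does not reach is not made up. Full scale, the value 1, is 150 mm for a shift and 45 degrees for a turn. A row lasts 1/10 s, in which the tool goes at most 50 mm and 8.59 degrees, less where a joint would pass 70% of its speed; a pose out of reach is approached as far as the arm can. A call with a number of a shift or a turn outside -1 to 1 is refused whole. A call with a gripper value outside its range is refused whole. The fingers move at their own pace and stop on an object; the grip force is fixed at half the most. Time passes only in rows, so rows that do not move let the fingers close. It gives the time, the measured TCP pose, the force, the opening and the grip force at its end, in the units of the state.
- ctrl.read_state(): the state, without advancing time (a new reading comes with each control period).
- ctrl.get_image(name): name is "scene" or "top" or "wrist"; returns a dict with "img" (384x512x3 uint8, red, green, blue), "fx", "fy", "cx", "cy" (pixels), "R" (3x3) and "t" (3): a world point X has camera coordinates R X + t. Camera axes: x right, y down, z forward; pixel columns grow to the right and rows downward; lengths in mm; the calibration is good to about 2 mm. A picture is of the moment at which its call begins. There is no depth.
- ctrl.finish_job(): hands the job in; it is judged then, once.
Trained networks look in a picture, given as the dict that the camera call returned (one of the last four; its "shot" number tells which), for a name from the list of things; names that differ only in an ending like _2 or _b are one class to them, and where a whole thing is asked for, a point or a joint stands for the part that bears it (a point fixed in the world has none). Each returns a list of dicts, best first, with "score" (0 to 1); they miss things now and then, are a little off and sometimes report something else, mostly with a low value. They report only what shows in the picture. A call takes as long as a camera call. They do not tell look-alikes from the thing itself.
- ctrl.recognise(picture, thing): "centre" ([column, row] in pixels, amid what is visible of it).
The state is a dict: "clock": time; "qpos": joint angles; "qd": joint speeds; "tau": joint torques, N m; "eef_pos": TCP position; "tool_rot": TCP orientation; "force": force on the tool from outside, world axes, zero at the start; "torque": the same for the moment, N m; "width": finger opening in mm; "gripper_force": force on a finger pad.
Only numpy, scipy, OpenCV 4.12 (cv2) and the standard library are available. Lean on these libraries where they do the work, as an engineer would, in place of code of your own. Each camera call takes 0.05 s, during which the arm holds its last target. There are 200 camera calls.

## Working session

There is one attempt and no reset: what is moved stays moved. The work goes in short steps, Python scripts to look and compute and a tool call to move; the robot and the scene stay as the last step left them, time stands still between calls to the robot, and variables do not carry over. Pictures are saved under pics/ and viewed, at most 10 in all, crops included, and the job is handed in when it is done.

Besides the shell and the picture viewer there is one more tool, called after ">>>" by a JSON object that holds its "name" and its "arguments". step_arm: Moves the arm, as the interface text tells. Shift numbers are shares of 150 mm and turn numbers shares of 45 degrees, none past 1 either way. Its arguments: {"type":"object","properties":{"series":{"type":"array","items":{"type":"array","items":{"type":"array","items":{"type":"number","minimum":-1,"maximum":1}}}}},"required":["series"]}

```bash
ls; mkdir -p pics
cat > h.py <<'E'
import numpy as np, cv2
from cell import ctrl
from scipy.spatial.transform import Rotation as Ro
def pix(p,X):
    c=p["R"]@np.asarray(X,float)+np.asarray(p["t"]).ravel(); return np.array([p["fx"]*c[0]/c[2]+p["cx"],p["fy"]*c[1]/c[2]+p["cy"]])
def ray(p,uv,z):
    R=np.array(p["R"]);t=np.array(p["t"]).ravel();o=-R.T@t
    d=R.T@np.array([(uv[0]-p["cx"])/p["fx"],(uv[1]-p["cy"])/p["fy"],1]);return o+d*(z-o[2])/d[2]
def save(p,n): cv2.imwrite("pics/"+n,cv2.cvtColor(p["img"],cv2.COLOR_RGB2BGR))
E
python3 - <<'E'
from h import *
s=ctrl.read_state();print(s["clock"],s["eef_pos"],s["tool_rot"],s["width"])
for n in["top","scene"]:
    p=ctrl.get_image(n);save(p,n+"0.png");np.save(n+".npy",p,allow_pickle=True)
    R=np.array(p["R"]);print(n,-R.T@np.array(p["t"]).ravel(),R.round(2).tolist(),p["fx"])
    for th in["jig","slat","stick","stick_grip","stick_nose","offcut","wide_slat","bottle","hammer","tub","jig_entry","jig_stop","jig_trough"]:
        r=ctrl.recognise(p,th)
        print(th,[(np.round(q["centre"]).tolist(),round(q["score"],2),ray(p,q["centre"],10)[:2].round().tolist()) for q in r[:4]])
E
```

```text
pics
0.0 [ 193.6871656  -619.82561617  230.38820316] [-3.13969028e+00 -2.05834912e-05  3.02789543e-01] 85.55425755235093
top [ 382.13916294   34.61290295 1011.71844748] [[-0.0, -1.0, -0.02], [-0.99, 0.01, -0.17], [0.17, 0.02, -0.99]] 372.45731744816953
jig [([280.0, 175.0], 0.92, [600.0, 4.0])]
slat [([232.0, 280.0], 0.85, [320.0, 132.0]), ([277.0, 240.0], 0.82, [423.0, 14.0]), ([325.0, 268.0], 0.69, [351.0, -112.0])]
stick [([182.0, 234.0], 0.92, [442.0, 268.0])]
stick_grip [([185.0, 232.0], 0.76, [446.0, 260.0])]
stick_nose [([187.0, 236.0], 0.73, [436.0, 254.0])]
offcut [([304.0, 174.0], 0.7, [603.0, -62.0])]
wide_slat [([384.0, 231.0], 0.76, [447.0, -270.0])]
bottle [([300.0, 127.0], 0.56, [739.0, -55.0])]
hammer [([216.0, 142.0], 0.82, [699.0, 183.0]), ([278.0, 178.0], 0.62, [594.0, 9.0]), ([308.0, 177.0], 0.3, [596.0, -72.0])]
tub [([165.0, 181.0], 0.87, [587.0, 321.0])]
jig_entry [([282.0, 179.0], 0.77, [591.0, -2.0])]
jig_stop [([281.0, 178.0], 0.64, [592.0, 2.0])]
jig_trough [([281.0, 177.0], 0.81, [595.0, 1.0])]
scene [1132.44639884  292.29149703  840.9670273 ] [[-0.39, 0.9
[... 405 characters left out ...]
4.0], 0.62, [563.0, 310.0]), ([344.0, 189.0], 0.57, [431.0, 245.0])]
offcut [([215.0, 191.0], 0.83, [579.0, -82.0])]
wide_slat [([183.0, 142.0], 0.87, [444.0, -263.0]), ([198.0, 228.0], 0.64, [704.0, -66.0]), ([212.0, 194.0], 0.23, [591.0, -86.0])]
bottle [([199.0, 227.0], 0.91, [699.0, -66.0])]
hammer [([293.0, 268.0], 0.89, [714.0, 198.0]), ([249.0, 205.0], 0.42, [584.0, 23.0])]
tub [([357.0, 234.0], 0.8, [560.0, 314.0])]
jig_entry [([248.0, 205.0], 0.81, [587.0, 22.0]), ([344.0, 192.0], 0.53, [441.0, 247.0]), ([298.0, 267.0], 0.28, [707.0, 207.0]), ([213.0, 194.0], 0.17, [592.0, -82.0])]
jig_stop []
jig_trough [([246.0, 206.0], 0.89, [591.0, 20.0]), ([347.0, 189.0], 0.65, [427.0, 252.0])]
```

Run:
```python
import cv2
a=cv2.imread("pics/top0.png")[95:310,140:415];cv2.imwrite("pics/top0c.png",cv2.resize(a,None,fx=2.8,fy=2.8,interpolation=cv2.INTER_CUBIC))
```

```text
(no output)
```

View pics/top0c.png

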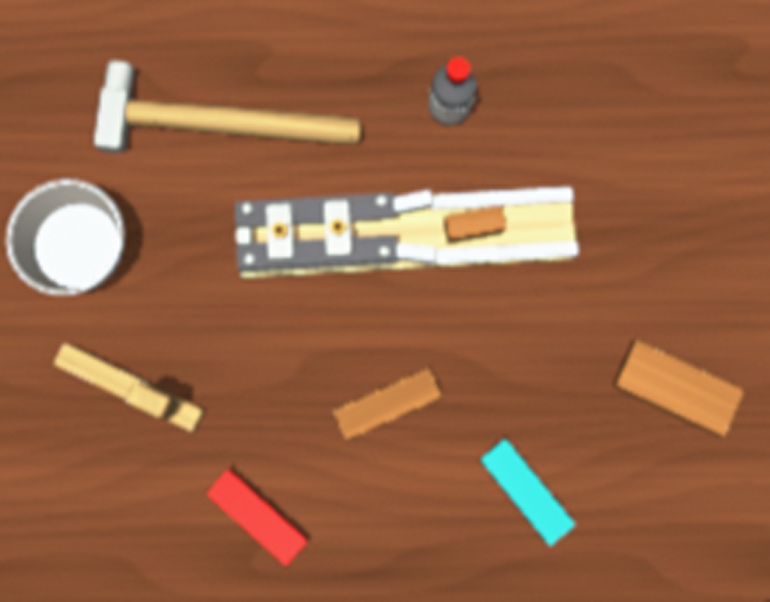

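The top picture shows the jig with its trough at right (px ~320,174), its stop at left (225,179), and the offcut in the trough (310,175). The stick is at (186,234), with the grip near its right end, so its nose is up-left.

There are three slat candidates: red (232,280), brown (277,240) and turquoise (325,268). The brown one fits the description at 100x30. The wider brown block at (384,231) is the wide slat. The enlarged crop confirms this.

Run:
```python
from h import *
p=np.load("top.npy",allow_pickle=True).item()
def w(c,z): return ray(p,(c[0]/2.8+140-.3,c[1]/2.8+95-.3),z)[:2].round(1)
for n,c,z in[("trough end +",(573,188),15),("trough end -",(578,256),15),("cov far a",(237,203),39),("cov far b",(241,268),39),("cov near a",(397,196),39),
 ("bush1",(337,227),53),("bush2",(279,230),53),("off",(476,223),42),("offL",(447,229),42),("offR",(505,217),42),("slat",(386,401),20),("slL",(338,419),20),("slR",(435,378),20),
 ("tail",(193,418),14),("nose",(62,353),14),("bottle",(459,68),110),("hamend",(360,130),20),("hamhead",(117,105),26)]: print(n,w(c,z))
s=ctrl.read_state();q=ctrl.get_image("wrist");T=Ro.from_euler("xyz",s["tool_rot"]).as_matrix()
R=np.array(q["R"]);o=-R.T@np.array(q["t"]).ravel();print("cam in tool",T.T@(o-s["eef_pos"]),(R@T).round(3).tolist(),q["fx"],s["clock"])
```

```text
trough end + [ 635.6 -172.7]
trough end - [ 567.8 -174.8]
cov far a [617.7 153.8]
cov far b [554.4 149.2]
cov near a [6.232e+02 3.000e-01]
bush1 [590.3  57.5]
bush2 [587.9 112.1]
off [595.4 -74.1]
offL [589.9 -46.5]
offR [ 601.  -101.7]
slat [429.1  12.6]
slL [412.4  58. ]
slR [450.5 -34. ]
tail [414.2 196.2]
nose [477. 324.]
bottle [724.1 -54.8]
hamend [695.2  35.3]
hamhead [721.6 275.7]
cam in tool [  66.71866376    0.54412216 -142.50957265] [[0.001, 1.0, -0.0], [-0.964, 0.001, -0.265], [-0.265, 0.0, 0.964]] 289.1066589828927 1.4
```

>>> {"name": "step_arm", "arguments": {"series": [[[0,0,0,0.242,-0.179,0.03,0],[0,0,0,0.242,-0.179,0.03,0],[0,0,0,0.242,-0.179,0.03,0],[0,0,0,0.242,-0.179,0.03,0],[0,0,0,0.242,-0.179,0.03,0],[0,0,0,0.242,-0.179,0.03,0],[0,0,0,0.242,-0.179,0.03,0],[0,0,0,0.242,-0.179,0.03,0],[0,0,0,0.242,-0.179,0.03,0],[0,0,0,0.242,-0.179,0.03,0],[0,0,0,0.242,-0.179,0.03,0],[0,0,0,0.242,-0.179,0.03,0]]]}}

```text
clock: 2.65
eef_pos: [514.7, -181.5, 177.4]
tool_rot: [3.141, -0.001, 0.303]
force: [1.1, -0.9, 0.3]
width: 85.7
gripper_force: 0.0
```

>>> {"name": "step_arm", "arguments": {"series": [[[0,0,0,0.242,-0.179,0.03,0],[0,0,0,0.242,-0.179,0.03,0],[0,0,0,0.242,-0.179,0.03,0],[0,0,-0.18,0,0,0,0],[0,0,-0.18,0,0,0,0],[0,0,-0.18,0,0,0,0],[0,0,-0.18,0,0,0,0],[0,0,-0.18,0,0,0,0],[0,0,-0.18,0,0,0,0],[0,0,-0.18,0,0,0,0],[0,0,-0.18,0,0,0,0],[0,0,-0.18,0,0,0,0]]]}}

```text
clock: 3.85
eef_pos: [593.6, -73.8, 163.9]
tool_rot: [3.141, 0.0, 1.581]
force: [-0.0, 0.4, 0.1]
width: 85.6
gripper_force: 0.0
```

>>> {"name": "step_arm", "arguments": {"series": [[[0,0,0,0,0,0,0],[0,0,0,0,0,0,0]]]}}

```text
clock: 4.05
eef_pos: [593.5, -73.9, 163.8]
tool_rot: [3.142, -0.0, 1.571]
force: [-0.3, 0.0, -0.4]
width: 85.7
gripper_force: 0.0
```

Run:
```python
from h import *
s=ctrl.read_state();print(s["clock"],s["eef_pos"],np.degrees(s["tool_rot"]),s["force"],s["width"])
p=ctrl.get_image("wrist");np.save("w1.npy",p,allow_pickle=True)
a=cv2.cvtColor(p["img"],cv2.COLOR_RGB2BGR);cv2.imwrite("pics/w1.png",cv2.resize(a,None,fx=1.5625,fy=1.5625,interpolation=cv2.INTER_CUBIC))
```

```text
4.05 [593.50718026 -73.85760085 163.80718251] [ 1.79997579e+02 -8.68440801e-03  9.00368986e+01] [-0.34588429  0.04946144 -0.38509632] 85.66559117109163
```

View pics/w1.png

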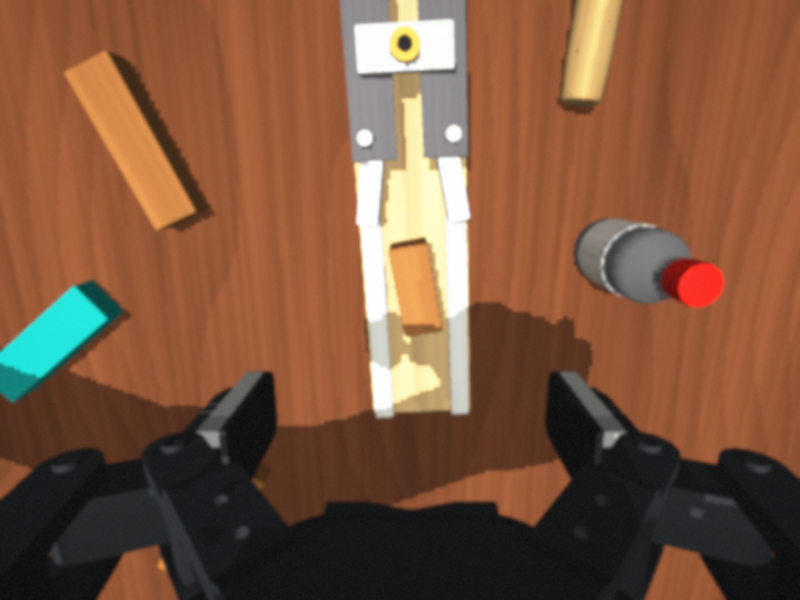

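The wrist view shows the jig axis at columns ~405–425, the trough end at row ~413 and the cover entry at row ~160. The offcut's top is centred near (415,288). The brown slat is at (130,140), the turquoise one at left, and the bottle at (640,260).

Run:
```python
from h import *
p=np.load("w1.npy",allow_pickle=True).item()
def w(c,z): return ray(p,((c[0]+.5)/1.5625-.5,(c[1]+.5)/1.5625-.5),z)[:2].round(1)
for n,c,z in[("railLin0",(380,228),15),("railLin1",(394,414),15),("railRin0",(446,225),15),("railRin1",(452,412),15),("railLout1",(376,417),15),("railRout1",(469,413),15),("covL",(353,162),39),("covR",(468,157),39),("bush",(405,43),53),
 ("bottle",(694,284),110)]: print(n,w(c,z))
import cv2
hsv=cv2.cvtColor(p["img"],cv2.COLOR_RGB2HSV)
for n,(x0,y0,x1,y1),z in[("off",(384,236,446,340),42),("slat",(55,45,205,235),20)]:
    x0,y0,x1,y1=[int(v/1.5625) for v in(x0,y0,x1,y1)]
    im=p["img"][y0:y1,x0:x1].astype(int)
    print(n, im[(y1-y0)//2,(x1-x0)//2])
    H=hsv[y0:y1,x0:x1]
    m=((im[...,0]>165)&(H[...,1]>(140 if n=="off" else 125))).astype(np.uint8)
    nl,l,st,_=cv2.connectedComponentsWithStats(m,connectivity=4);k=1+np.argmax(st[1:,4]);ys,xs=np.nonzero(l==k)
    cts,_=cv2.findContours((l==k).astype(np.uint8),0,1)
    pts=np.array([ray(p,(x+x0,y+y0),z)[:2] for x,y in zip(xs,ys)],np.float32)
    print(n,cv2.minAreaRect(pts),pts.mean(0),len(pts))
```

```text
railLin0 [573.5 -38.7]
railLin1 [ 581.4 -171.3]
railRin0 [615.8 -36.7]
railRin1 [ 623.  -169.6]
railLout1 [ 568.5 -173.7]
railRout1 [ 635.3 -170.4]
covL [560.5   0.9]
covR [625.5   3.7]
bush [590.2  57.7]
bottle [719.6 -53. ]
off [241 167  90]
off ((596.3057861328125, -72.04887390136719), (23.304292678833008, 52.847660064697266), 9.521409034729004) [596.15015 -70.17025] 1252
slat [213 139  76]
slat ((425.0105285644531, 11.309864044189453), (30.31001853942871, 99.71966552734375), 23.794754028320312) [424.3035    13.443967] 3592
```

>>> {"name": "step_arm", "arguments": {"series": [[[0,0,-0.105,0,0,0,0],[0,0,-0.105,0,0,0,0],[0,0,0,0.013,0.02,0.28,0],[0,0,0,0,0,0.28,0],[0,0,0,0,0,0.25,0],[0,0,0,0,0,0.1,0],[0,0,0,0,0,0.045,0],[0,0,0,0,0,0,0],[0,0,0,0,0,0,0]]]}}

```text
clock: 5.0
eef_pos: [597.5, -71.2, 22.2]
tool_rot: [3.139, 0.001, 1.74]
force: [-0.3, 0.1, 0.8]
width: 85.3
gripper_force: 0.0
```

>>> {"name": "step_arm", "arguments": {"series": [[[0,0,0,0,0,0,1],[0,0,0,0,0,0,1],[0,0,0,0,0,0,1],[0,0,0,0,0,0,1],[0,0,0,0,0,0,1],[0,0,0,0,0,0,1],[0,0,0,0,0,0,1],[0,0,0,0,0,0,1]]]}}

```text
clock: 5.8
eef_pos: [596.7, -71.2, 21.2]
tool_rot: [3.14, 0.0, 1.74]
force: [0.0, -0.1, 6.2]
width: 22.8
gripper_force: 59.9
```

>>> {"name": "step_arm", "arguments": {"series": [[[0,0,0,0,0,-0.1,1],[0,0,0,0,0,-0.22,1],[0,0,0,0,0,-0.22,1],[0,0,0,-0.093,-0.234,0,1],[0,0,0,-0.093,-0.234,0,1],[0,0,0,-0.093,-0.234,0,1],[0,0,0,0,0,0,1],[0,0,0,0,0,0.26,1],[0,0,0,0,0,0.24,1],[0,0,0,0,0,0.07,1],[0,0,0,0,0,0.03,1],[0,0,0,0,0,0,1]]]}}

```text
clock: 7.0
eef_pos: [499.9, -129.8, 12.2]
tool_rot: [3.141, 0.0, 1.741]
force: [-0.3, 0.3, -0.5]
width: 23.3
gripper_force: 59.1
```

>>> {"name": "step_arm", "arguments": {"series": [[[0,0,0,0,0,0,1],[0,0,0,0,0,0,0],[0,0,0,0,0,0,0],[0,0,0,0,0,0,0],[0,0,0,0,0,0,0],[0,0,0,0,0,0,0]]]}}

```text
clock: 7.6
eef_pos: [499.4, -130.3, 11.7]
tool_rot: [3.141, 0.0, 1.74]
force: [-0.6, -0.8, 0.7]
width: 85.7
gripper_force: 0.0
```

>>> {"name": "step_arm", "arguments": {"series": [[[0,0,0,0,0,-0.2,0],[0,0,0,0,0,-0.2,0],[0,0,-0.157,0,0,-0.2,0],[0,0,-0.157,0,0,0,0],[0,0,0,0.266,-0.018,0,0],[0,0,0,0.266,-0.018,0,0],[0,0,0,0.266,-0.018,0,0],[0,0,0,0.266,-0.018,0,0],[0,0,0,0,0,0,0]]]}}

```text
clock: 8.5
eef_pos: [422.4, 16.4, 101.8]
tool_rot: [-3.141, -0.002, 1.996]
force: [0.6, -0.2, -0.2]
width: 85.5
gripper_force: 0.0
```

Run:
```python
from h import *
s=ctrl.read_state();print(s["clock"],s["eef_pos"],np.degrees(s["tool_rot"]))
p=ctrl.get_image("wrist");np.save("w2.npy",p,allow_pickle=True)
a=cv2.cvtColor(p["img"],cv2.COLOR_RGB2BGR);cv2.imwrite("pics/w2.png",a)
hsv=cv2.cvtColor(p["img"],cv2.COLOR_RGB2HSV);im=p["img"].astype(int)
m=((im[...,0]>165)&(hsv[...,1]>125)&(hsv[...,0]<25)).astype(np.uint8)
nl,l,st,c=cv2.connectedComponentsWithStats(m,connectivity=4)
for k in range(1,nl):
    if st[k,4]<800: continue
    ys,xs=np.nonzero(l==k);pts=np.array([ray(p,(x,y),20)[:2] for x,y in zip(xs,ys)],np.float32)
    print(c[k].round(),cv2.minAreaRect(pts),pts.mean(0),len(pts))
```

```text
8.5 [422.39226722  16.39156094 101.83280135] [-1.79954170e+02 -1.42546979e-01  1.14361743e+02]
[239. 120.] ((405.9849548339844, 21.909896850585938), (393.2691650390625, 258.8404541015625), 24.411962509155273) [380.71265  61.58727] 113573
[436. 370.] ((647.302001953125, -66.15315246582031), (47.9434814453125, 39.31420135498047), 24.51758575439453) [645.7052  -71.10036] 1115
[ 89. 371.] ((335.9862365722656, -210.00613403320312), (48.47031021118164, 35.92466354370117), 24.517601013183594) [ 340.2648  -211.64362] 1055
```

View pics/w2.png

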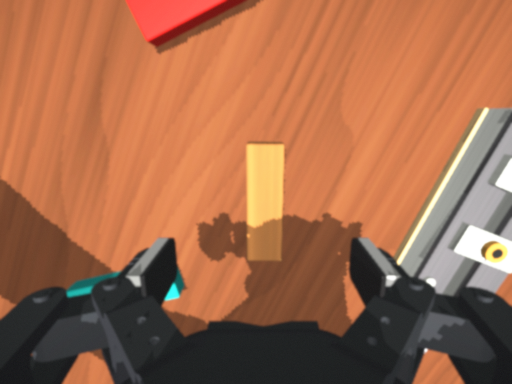

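The view shows the brown slat centred at (265,203), nearly aligned with the tool. The red look-alike is above it, the turquoise one at lower left and the jig at right.

Run:
```python
from h import *
p=np.load("w2.npy",allow_pickle=True).item()
q=np.array([ray(p,c,20)[:2] for c in[(247,144.5),(285,145),(282,261),(248,261)]]);print(q.round(1),q.mean(0))
d=(q[0]+q[1]-q[2]-q[3])/2;print(np.linalg.norm(d),np.degrees(np.arctan2(d[1],d[0])),np.linalg.norm(q[0]-q[1]))
s=ctrl.read_state();T=Ro.from_euler("xyz",s["tool_rot"]).as_matrix();print(T.T@np.r_[q.mean(0)-s["eef_pos"][:2],0],s["eef_pos"])
```

```text
[[392.8  50.9]
 [419.6  62.7]
 [460.  -27.6]
 [433.4 -39.7]] [426.47799051  11.56450738]
99.12073758325423 114.10549123856234 29.2604422160391
[-3.17473713e+00  1.36214545e+00 -2.76711973e-03] [423.93490949  13.90269955 101.81014588]
```

>>> {"name": "step_arm", "arguments": {"series": [[[0,0,0,-0.021,0.009,0.25,0],[0,0,0,0,0,0.24,0],[0,0,0,0,0,0.08,0],[0,0,0,0,0,0.045,0],[0,0,0,0,0,0,0],[0,0,0,0,0,0,0],[0,0,0,0,0,0,1],[0,0,0,0,0,0,1],[0,0,0,0,0,0,1],[0,0,0,0,0,0,1],[0,0,0,0,0,0,1],[0,0,0,0,0,0,1]]]}}

```text
clock: 9.75
eef_pos: [428.4, 7.8, 18.0]
tool_rot: [3.141, 0.004, 1.987]
force: [-0.2, -0.6, 8.0]
width: 25.9
gripper_force: 58.5
```

>>> {"name": "step_arm", "arguments": {"series": [[[0,0,0,0,0,0,1],[0,0,0,0,0,0,1]]]}}

```text
clock: 9.95
eef_pos: [428.4, 7.8, 18.0]
tool_rot: [3.141, 0.004, 1.987]
force: [-1.5, -0.4, 8.8]
width: 26.2
gripper_force: 58.5
```

Run:
```python
from h import *
s=ctrl.read_state();print(s["clock"],s["eef_pos"],np.degrees(s["tool_rot"]),s["qpos"],s["tau"],s["force"],s["torque"])
a=cv2.cvtColor(ctrl.get_image("wrist")["img"],cv2.COLOR_RGB2BGR);b=cv2.cvtColor(ctrl.get_image("scene")["img"],cv2.COLOR_RGB2BGR)
b=cv2.resize(b[90:230,200:400],(549,384),interpolation=cv2.INTER_CUBIC)
c=np.hstack([a,b]);cv2.imwrite("pics/w3.png",cv2.resize(c,None,fx=.75,fy=.75,interpolation=cv2.INTER_AREA))
```

```text
9.95 [428.37674103   7.79634378  17.97239075] [179.98270766   0.24429605 113.82032446] [ 0.10572744  0.75725994 -0.28112778  2.26617476  0.96932462  0.23810526
 -0.6409761 ] [-7.45170959e-02 -4.24569261e+01 -2.32391663e+00 -3.34002122e+00
  6.13748026e-02 -2.02917703e-01  1.85671553e-03] [-1.5248943  -0.4156021   8.82691902] [-0.04963043  0.18554517 -0.05244019]
```

View pics/w3.png

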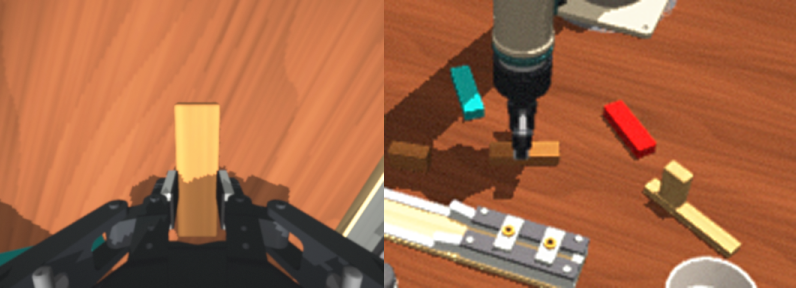

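The joint 6 limit (0.23) stopped the descent at z 18, so the slat is pinched only at its top. I'll drag it 50 mm outward, then regrip lower.

>>> {"name": "step_arm", "arguments": {"series": [[[0,0,0,-0.027,0.061,0,1],[0,0,0,-0.027,0.061,0,1],[0,0,0,-0.027,0.061,0,1],[0,0,0,-0.027,0.061,0,1],[0,0,0,-0.027,0.061,0,1],[0,0,0,0,0,0,1],[0,0,0,0,0,0,0],[0,0,0,0,0,0,0],[0,0,0,0,0,0,0],[0,0,0,0,0,0,0]]]}}

```text
clock: 11.05
eef_pos: [478.4, 7.7, 17.3]
tool_rot: [-3.141, 0.004, 1.986]
force: [0.3, -0.3, -0.4]
width: 81.9
gripper_force: 0.0
```

Run:
```python
from h import *
s=ctrl.read_state();print(s["clock"],s["eef_pos"],np.degrees(s["tool_rot"]),s["qpos"].round(2) if hasattr(s["qpos"],"round") else s["qpos"],s["width"])
p=ctrl.get_image("wrist");np.save("w4.npy",p,allow_pickle=True);a=cv2.cvtColor(p["img"],cv2.COLOR_RGB2BGR);cv2.imwrite("pics/w4.png",a)
```

```text
11.05 [478.39341075   7.67127074  17.27405887] [-179.97808708    0.20927421  113.79481511] [ 0.2   0.8  -0.41  2.13  0.88  0.39 -0.52] 81.86972944652942
```

View pics/w4.png

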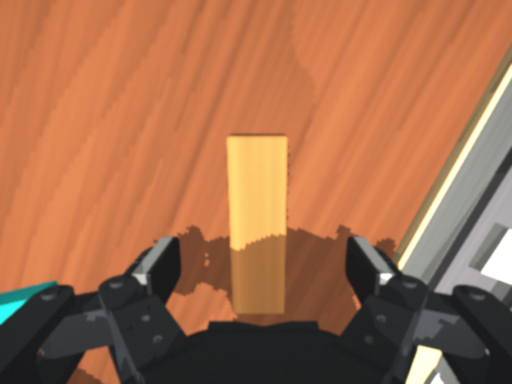

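The slat followed. It now sits centred at (258,224), aligned with the tool and between the open fingers.

Run:
```python
from h import *
p=np.load("w4.npy",allow_pickle=True).item()
q=np.array([ray(p,c,20)[:2] for c in[(228,135),(288,135),(284.5,313),(232.5,313)]]);print(q.round(1),q.mean(0))
d=(q[0]+q[1]-q[2]-q[3])/2;print(np.linalg.norm(d),np.degrees(np.arctan2(d[1],d[0])),np.linalg.norm(q[0]-q[1]))
s=ctrl.read_state();T=Ro.from_euler("xyz",s["tool_rot"]).as_matrix();print(T.T@np.r_[q.mean(0)-s["eef_pos"][:2],0],s["eef_pos"])
```

```text
[[440.1  52.7]
 [466.1  64.2]
 [506.6 -26.4]
 [479.6 -38.3]] [473.08529121  13.03718872]
99.19746655289013 113.78084727172747 28.4775098362209
[ 7.01957872 -2.66496359 -0.02417228] [478.35638318   7.68997541  17.26948201]
```

>>> {"name": "step_arm", "arguments": {"series": [[[0,0,0,0.047,-0.005,0,0],[0,0,0,0,0,0.052,0],[0,0,0,0,0,0,0],[0,0,0,0,0,0,1],[0,0,0,0,0,0,1],[0,0,0,0,0,0,1],[0,0,0,0,0,0,1],[0,0,0,0,0,0,1],[0,0,0,0,0,0,1],[0,0,0,0,0,0,1],[0,0,0,0,0,0,1]]]}}

```text
clock: 12.2
eef_pos: [474.8, 13.8, 9.9]
tool_rot: [-3.141, 0.004, 1.986]
force: [-0.5, 0.3, 5.2]
width: 28.3
gripper_force: 59.8
```

>>> {"name": "step_arm", "arguments": {"series": [[[0,0,0,0,0,-0.2,1],[0,0,0,0,0,-0.2,1],[0,0,0.154,0,0,0,1],[0,0,0.154,0,0,0,1],[0,0,0.154,0,0,0,1],[0,0,0,-0.205,0.196,0,1],[0,0,0,-0.205,0.196,0,1],[0,0,0,-0.205,0.196,0,1],[0,0,0,-0.205,0.196,0,1],[0,0,0,0,0,0.2,1],[0,0,0,0,0,0,1],[0,0,0,0,0,0,1]]]}}

```text
clock: 13.4
eef_pos: [597.2, -101.8, 39.5]
tool_rot: [-3.14, 0.002, 1.624]
force: [-1.0, 0.1, -0.3]
width: 28.6
gripper_force: 59.5
```

Run:
```python
from h import *
s=ctrl.read_state();print(s["clock"],s["eef_pos"],np.degrees(s["tool_rot"]),s["width"],s["force"])
p=ctrl.get_image("wrist");np.save("w5.npy",p,allow_pickle=True);a=cv2.cvtColor(p["img"],cv2.COLOR_RGB2BGR);cv2.imwrite("pics/w5.png",cv2.resize(a,None,fx=1.5,fy=1.5,interpolation=cv2.INTER_CUBIC))
```

```text
13.4 [ 597.18209402 -101.79670896   39.4541481 ] [-1.79891005e+02  1.31761182e-01  9.30744553e+01] 28.642274679311782 [-1.03649503  0.06569393 -0.28694627]
```

View pics/w5.png

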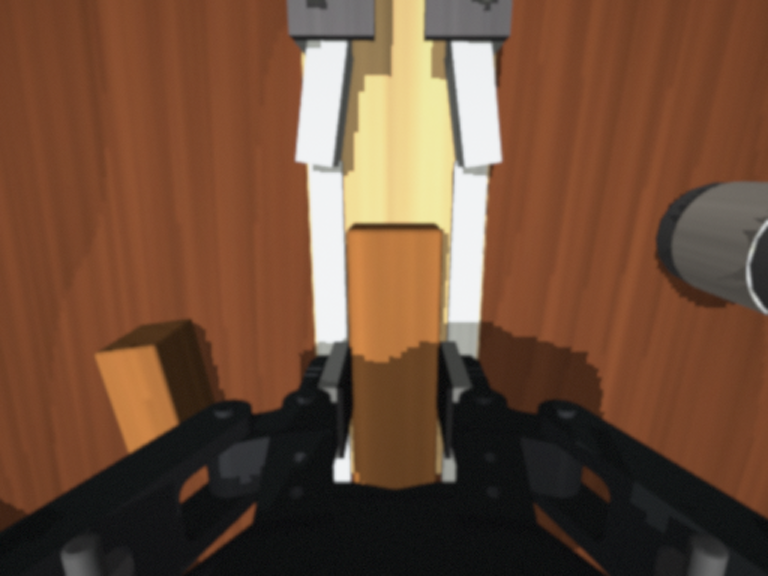

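The slat hangs over the trough, aligned. Its top edges are at columns 349–441, and the trough's inner edges are at ~344–453. The offcut lies on the bench at left (150,390). The slat needs about 1.5 mm to the right before lowering.

>>> {"name": "step_arm", "arguments": {"series": [[[0,0,0,0,0.01,0.06,1],[0,0,0,0,0,0.045,1],[0,0,0,0,0,0.02,1],[0,0,0,0,0,0,1],[0,0,0,0,0,0,0.5],[0,0,0,0,0,0,0.5],[0,0,0,0,0,0,0.5],[0,0,0,0,0,0,0.5]]]}}

```text
clock: 14.25
eef_pos: [600.2, -102.7, 21.5]
tool_rot: [3.141, 0.004, 1.623]
force: [0.9, 0.0, 0.1]
width: 42.7
gripper_force: 0.0
```

>>> {"name": "step_arm", "arguments": {"series": [[[0,0,0,0,0,-0.15,0.5],[0,0,0,0,0,-0.29,0.5],[0,0,0,0,0,-0.29,0.5],[0,0,0.162,0,0,-0.13,0.5],[0,0,0.162,0,0,0,0],[0,0,0.162,0,0,0,0],[0,0,0.162,0,0,0,0],[0,0,0,0.168,-0.221,0,0],[0,0,0,0.168,-0.221,0,0],[0,0,0,0.168,-0.221,0,0]]]}}

```text
clock: 15.25
eef_pos: [543.2, 10.6, 150.0]
tool_rot: [3.139, 0.002, 1.114]
force: [0.9, -0.1, 0.5]
width: 85.3
gripper_force: 0.0
```

>>> {"name": "step_arm", "arguments": {"series": [[[0,0,0,0.168,-0.221,0,0],[0,0,0,0.168,-0.221,0,0],[0,0,0,0.168,-0.221,0,0],[0,0,0,0.168,-0.221,0,0],[0,0,0,0.168,-0.221,0,0],[0,0,0,0.168,-0.221,0,0],[0,0,0,0,0,0,0],[0,0,0,0,0,0,0]]]}}

```text
clock: 16.05
eef_pos: [431.5, 233.8, 149.2]
tool_rot: [3.139, 0.003, 1.117]
force: [-0.1, -0.5, -0.3]
width: 85.5
gripper_force: 0.0
```

Run:
```python
from h import *
s=ctrl.read_state();print(s["clock"],s["eef_pos"],np.degrees(s["tool_rot"]),s["width"],s["qpos"])
p=ctrl.get_image("wrist");np.save("w6.npy",p,allow_pickle=True);a=cv2.cvtColor(p["img"],cv2.COLOR_RGB2BGR)
t=ctrl.get_image("top");np.save("t6.npy",t,allow_pickle=True);b=cv2.cvtColor(t["img"],cv2.COLOR_RGB2BGR)[110:270,240:380]
b=cv2.resize(b,(336,384),interpolation=cv2.INTER_CUBIC)
cv2.imwrite("pics/w6.png",cv2.resize(np.hstack([a,b]),None,fx=.94,fy=.94,interpolation=cv2.INTER_AREA))
```

```text
16.05 [431.54960041 233.77097903 149.19916572] [1.79853668e+02 1.44207187e-01 6.40278615e+01] 85.48205432028935 [-0.25563231  0.55827152 -0.43579997  2.027827    0.39160418  0.6368246
 -1.40586389]
```

View pics/w6.png

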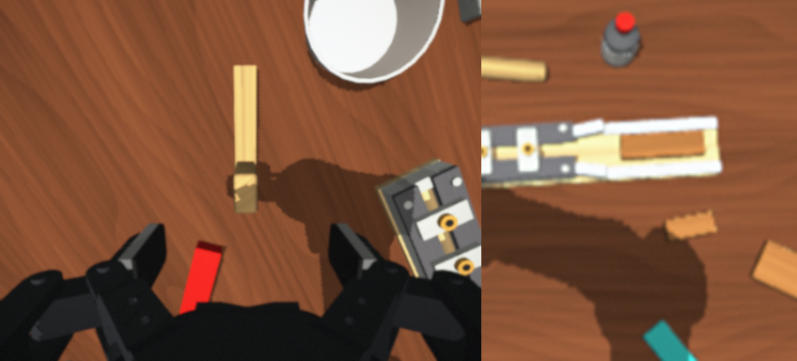

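The slat lies in the trough (right inset), parallel to the rails. In the wrist view the stick runs from its nose at (246,65) to its tail at (244,213), with the grip shadowed near (245,185).

Run:
```python
from h import *
p=np.load("w6.npy",allow_pickle=True).item()
k=lambda c:(c[0]/.94,c[1]/.94)
n=ray(p,k((246,65)),14)[:2];t=ray(p,k((244.5,213)),14)[:2];d=n-t;print("nose",n,"tail14",t,np.linalg.norm(d),np.degrees(np.arctan2(d[1],d[0])))
s=ctrl.read_state();T=Ro.from_euler("xyz",s["tool_rot"]).as_matrix();print(s["eef_pos"])
o=n-100*d/np.linalg.norm(d);u=d/np.linalg.norm(d)
for nm,x,z in[("tail",-50,14),("g back",-28,72),("g front",8,72),("gfoot",8,14)]: print(nm,(pix(p,np.r_[o+x*u,z])*.94).round(1))
g=o-10*u;print("grip",g,T.T@np.r_[g-s["eef_pos"][:2],0])
for z in (0,14,72):
  r=[ray(p,k(c),z)[:2] for c in[(233,190),(257,190)]];print(z,np.linalg.norm(r[0]-r[1]))
a=cv2.cvtColor(p["img"],cv2.COLOR_RGB2BGR)[55:240,200:320];cv2.imwrite("pics/w6c.png",cv2.resize(a,None,fx=3.2,fy=3.2,interpolation=cv2.INTER_CUBIC))
```

```text
nose [476.54805581 327.48828101] tail14 [409.25550733 192.98220697] 150.4000366842777 63.421485796859955
[432.5752119  231.53544713 148.96709488]
tail [244.5 212.7]
g back [244.3 214.3]
g front [244.7 174.1]
gfoot [245.  160.6]
grip [427.33144326 229.11285192] [-4.49106363 -3.63268507  0.00488038]
0 26.962007298747363
14 25.66727446029561
72 20.303381272423856
```

View pics/w6c.png

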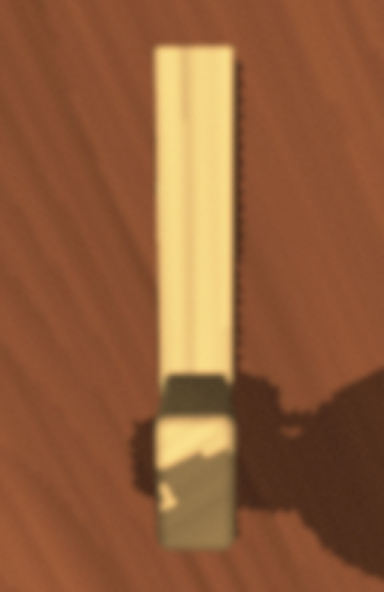

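>>> {"name": "step_arm", "arguments": {"series": [[[0,0,0.013,0,0,0,0],[0,0,0,-0.03,-0.024,0.2,0],[0,0,0,0,0,0.28,0],[0,0,0,0,0,0.22,0],[0,0,0,0,0,0.087,0],[0,0,0,0,0,0,0],[0,0,0,0,0,0,0]]]}}

```text
clock: 16.85
eef_pos: [427.4, 229.5, 31.1]
tool_rot: [3.139, 0.003, 1.103]
force: [-0.1, -0.7, -0.3]
width: 85.3
gripper_force: 0.0
```

>>> {"name": "step_arm", "arguments": {"series": [[[0,0,0,0,0,0,1],[0,0,0,0,0,0,1],[0,0,0,0,0,0,1],[0,0,0,0,0,0,1],[0,0,0,0,0,0,1],[0,0,0,0,0,0,1],[0,0,0,0,0,0,1],[0,0,0,0,0,0,1]]]}}

```text
clock: 17.65
eef_pos: [427.2, 230.1, 31.3]
tool_rot: [3.139, 0.002, 1.104]
force: [-0.1, -0.7, 5.5]
width: 19.9
gripper_force: 60.0
```

>>> {"name": "step_arm", "arguments": {"series": [[[0,0,0,0,0,-0.12,1],[0,0,0,0,0,-0.22,1],[0,0,0,0,0,-0.22,1],[0,0,0,0,0,-0.22,1],[0,0,-0.165,0,0,0,1],[0,0,-0.165,0,0,0,1],[0,0,-0.165,0,0,0,1],[0,0,-0.165,0,0,0,1],[0,0,0,-0.262,0.079,0,1],[0,0,0,-0.262,0.079,0,1],[0,0,0,-0.262,0.079,0,1],[0,0,0,-0.262,0.079,0,1]]]}}

```text
clock: 18.85
eef_pos: [482.3, 74.3, 148.3]
tool_rot: [3.142, 0.004, 1.623]
force: [0.2, -0.1, -0.3]
width: 19.1
gripper_force: 59.2
```

>>> {"name": "step_arm", "arguments": {"series": [[[0,0,0,-0.262,0.079,0,1],[0,0,0,-0.262,0.079,0,1],[0,0,0,-0.262,0.079,0,1],[0,0,0,-0.262,0.079,0,1],[0,0,0,-0.262,0.079,0,1],[0,0,0,-0.262,0.079,0,1],[0,0,0,-0.262,0.079,0,1],[0,0,0,-0.262,0.079,0,1],[0,0,0,-0.262,0.079,0,1],[0,0,0,0,0,0,1],[0,0,0,0,0,0,1]]]}}

```text
clock: 19.95
eef_pos: [606.3, -272.6, 148.7]
tool_rot: [-3.141, 0.002, 1.62]
force: [-0.1, 0.8, -0.9]
width: 19.0
gripper_force: 59.2
```

Run:
```python
from h import *
s=ctrl.read_state();print(s["clock"],s["eef_pos"],np.degrees(s["tool_rot"]),s["width"],s["force"])
p=ctrl.get_image("wrist");np.save("w7.npy",p,allow_pickle=True);a=cv2.cvtColor(p["img"],cv2.COLOR_RGB2BGR);cv2.imwrite("pics/w7.png",cv2.resize(a,None,fx=1.5,fy=1.5,interpolation=cv2.INTER_CUBIC))
```

```text
19.95 [ 606.30572845 -272.60462543  148.68649636] [-1.79955569e+02  1.40766244e-01  9.28428812e+01] 19.017745469699843 [-0.14728047  0.84333455 -0.85246802]
```

View pics/w7.png

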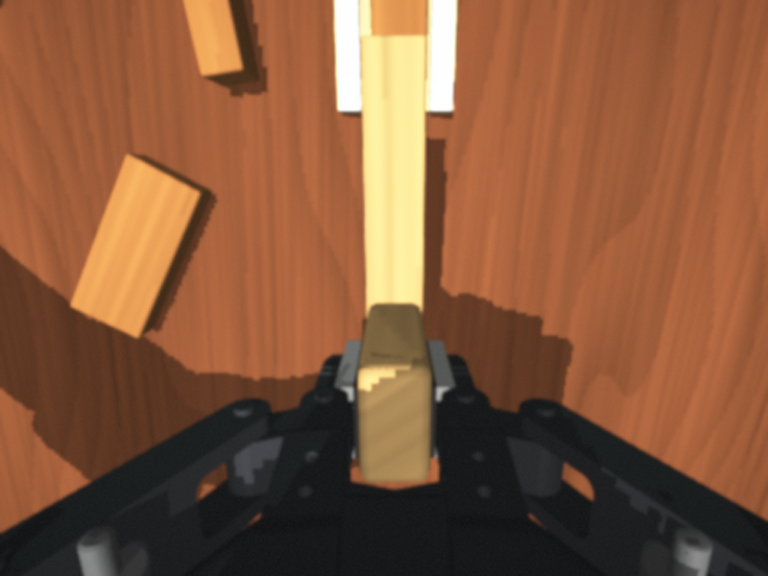

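The stick is level and aligned in the gripper. Its nose edge is at row 36, columns 362–427. The trough end is at row 112, columns 337–456, and the slat shows ahead of the nose.

Run:
```python
from h import *
p=np.load("w7.npy",allow_pickle=True).item();w=lambda c,z:ray(p,(c[0]/1.5-.2,c[1]/1.5-.2),z)[:2].round(1)
for z in(128,131,134):print("nose",z,w((362,36),z),w((427,36),z))
print("trough end outer",w((338,113),15),w((455,112),15))
s=ctrl.read_state();print(s["eef_pos"],np.degrees(s["tool_rot"][2]))
f=np.array([-np.sin(np.radians(3)),np.cos(np.radians(3))]);l=np.array([f[1],-f[0]])
print("jig frame TCP",(s["eef_pos"][:2]-np.array([593,2.2]))@f,(s["eef_pos"][:2]-np.array([593,2.2]))@l)
```

```text
nose 128 [ 589.7 -163.5] [ 611.5 -162.4]
nose 131 [ 589.9 -164.2] [ 611.3 -163.2]
nose 134 [ 590.2 -165. ] [ 611.2 -164. ]
trough end outer [ 567.5 -175.5] [ 636.8 -171.5]
[ 606.50551728 -270.78598592  149.06535973] 92.99156155258505
jig frame TCP -273.3186922713365 -0.7999741747838556
```

>>> {"name": "step_arm", "arguments": {"series": [[[0,0,0,0,0.007,0.2,1],[0,0,0,0,0,0.27,1],[0,0,0,0,0,0.17,1],[0,0,0,0,0,0.05,1],[0,0,0,0,0,0.016,1],[0,0,0,0,0,0,1],[0,0,0,0,0,0,1]]]}}

```text
clock: 20.7
eef_pos: [609.5, -272.0, 45.7]
tool_rot: [3.138, 0.004, 1.623]
force: [0.4, 0.4, -0.7]
width: 19.2
gripper_force: 59.2
```

>>> {"name": "step_arm", "arguments": {"series": [[[0,0,0,0.05,0,0,1],[0,0,0,0.06,0,0,1],[0,0,0,0.08,0,0,1],[0,0,0,0.08,0,0,1],[0,0,0,0.08,0,0,1],[0,0,0,0.08,0,0,1],[0,0,0,0.07,0,0,1]]]}}

```text
clock: 21.4
eef_pos: [604.4, -195.6, 43.7]
tool_rot: [3.141, 0.003, 1.624]
force: [0.2, -0.4, 0.8]
width: 19.4
gripper_force: 59.3
```

Run:
```python
from h import *
s=ctrl.read_state();print(s["clock"],s["eef_pos"],np.degrees(s["tool_rot"]),s["width"],s["force"])
p=ctrl.get_image("wrist");a=cv2.cvtColor(p["img"],cv2.COLOR_RGB2BGR)
t=ctrl.get_image("scene");b=cv2.cvtColor(t["img"],cv2.COLOR_RGB2BGR)[150:270,150:310]
b=cv2.resize(b,(512,384),interpolation=cv2.INTER_CUBIC)
cv2.imwrite("pics/w8.png",cv2.resize(np.hstack([a,b]),None,fx=.78,fy=.78,interpolation=cv2.INTER_AREA))
```

```text
21.4 [ 604.3563714  -195.59604555   43.69277646] [1.79959922e+02 1.79499908e-01 9.30285776e+01] 19.425748079015086 [ 0.24493387 -0.37392548  0.78819336]
```

View pics/w8.png

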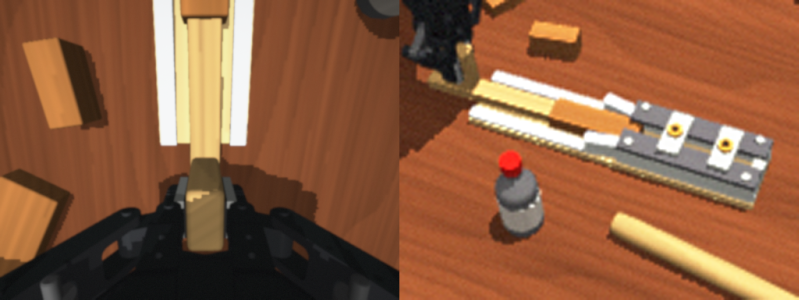

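The slat slides straight, and its front is entering the cover with the stick nose right behind it. No snag shows. I'll continue the push.

>>> {"name": "step_arm", "arguments": {"series": [[[0,0,0,0.06,0,0,1],[0,0,0,0.08,0,0,1],[0,0,0,0.08,0,0,1],[0,0,0,0.08,0,0,1]]]}}

```text
clock: 21.9
eef_pos: [601.9, -150.8, 43.4]
tool_rot: [3.141, 0.003, 1.623]
force: [-0.4, 0.1, -1.3]
width: 19.2
gripper_force: 59.3
```

>>> {"name": "step_arm", "arguments": {"series": [[[0,0,0,0.08,0,0,1],[0,0,0,0.08,0,0,1],[0,0,0,0.08,0,0,1],[0,0,0,0.08,0,0,1],[0,0,0,0.08,0,0,1],[0,0,0,0.04,0,0,1]]]}}

```text
clock: 22.5
eef_pos: [598.6, -84.2, 43.4]
tool_rot: [3.141, 0.002, 1.624]
force: [0.7, 0.5, -0.5]
width: 19.1
gripper_force: 59.3
```

>>> {"name": "step_arm", "arguments": {"series": [[[0,0,0,0.02,0,0,1],[0,0,0,0.02,0,0,1],[0,0,0,0,0,0,1]]]}}

```text
clock: 22.8
eef_pos: [598.3, -80.2, 43.2]
tool_rot: [3.141, 0.003, 1.623]
force: [-0.1, 0.1, -0.3]
width: 19.3
gripper_force: 59.3
```

>>> {"name": "step_arm", "arguments": {"series": [[[0,0,0,0.025,0,0,1],[0,0,0,0.025,0,0,1],[0,0,0,0.015,0,0,1],[0,0,0,0,0,0,1]]]}}

```text
clock: 23.2
eef_pos: [597.8, -69.9, 43.2]
tool_rot: [3.141, 0.003, 1.623]
force: [0.3, 0.4, -1.7]
width: 19.2
gripper_force: 59.3
```

>>> {"name": "step_arm", "arguments": {"series": [[[0,0,0,0.012,0,0,1],[0,0,0,0.008,0,0,1],[0,0,0,0,0,0,1],[0,0,0,0,0,0,1]]]}}

```text
clock: 23.6
eef_pos: [597.6, -67.5, 43.2]
tool_rot: [3.141, 0.003, 1.623]
force: [0.4, 0.7, -0.2]
width: 19.6
gripper_force: 59.3
```

>>> {"name": "step_arm", "arguments": {"series": [[[0,0,0,0.008,0,0,1],[0,0,0,0.005,0,0,1],[0,0,0,0,0,0,1],[0,0,0,0,0,0,1]]]}}

```text
clock: 24.0
eef_pos: [597.5, -66.5, 43.2]
tool_rot: [3.141, 0.004, 1.622]
force: [0.2, -2.9, 1.1]
width: 19.4
gripper_force: 59.3
```

>>> {"name": "step_arm", "arguments": {"series": [[[0,0,0,0.01,0,0,1],[0,0,0,0,0,0,1],[0,0,0,0,0,0,1]]]}}

```text
clock: 24.3
eef_pos: [597.5, -66.4, 43.4]
tool_rot: [3.141, 0.006, 1.621]
force: [0.0, -5.9, 1.9]
width: 19.0
gripper_force: 59.7
```

>>> {"name": "step_arm", "arguments": {"series": [[[0,0,0,0.015,0,0,1],[0,0,0,0,0,0,1],[0,0,0,0,0,0,1]]]}}

```text
clock: 24.6
eef_pos: [597.4, -66.3, 43.6]
tool_rot: [3.141, 0.009, 1.62]
force: [-1.0, -9.4, 3.8]
width: 19.5
gripper_force: 60.0
```

Contact builds at TCP jig x ≈ -69, which puts the nose at about 40, the home value. I'll retract with the stick still held and check the slot numerically.

>>> {"name": "step_arm", "arguments": {"series": [[[0,0,0,-0.05,0,0,1],[0,0,0,-0.15,0,0,1],[0,0,0,-0.26,0,0,1],[0,0,0,-0.26,0,0,1],[0,0,0,-0.26,0,0,1],[0,0,0,-0.26,0,0,1],[0,0,0,-0.26,0,0,1],[0,0,0,-0.26,0,0,1],[0,0,0,-0.26,0,0,1],[0,0,0,0,0,0,1],[0,0,0,0,0,0,1]]]}}

```text
clock: 25.7
eef_pos: [612.7, -364.7, 43.5]
tool_rot: [3.14, 0.002, 1.621]
force: [-0.1, 0.9, -1.0]
width: 19.2
gripper_force: 59.2
```

Run:
```python
from h import *
s=ctrl.read_state();print(s["clock"],s["eef_pos"],np.degrees(s["tool_rot"]),s["width"],s["force"])
f=np.array([-.0523,.9986])
for n in("top","scene"):
    p=ctrl.get_image(n);save(p,n+"9.png");np.save(n+"9.npy",p,allow_pickle=True);q=np.load(n+".npy",allow_pickle=True).item()
    for z,r in((30,range(20,150,6)),):
        for x in r:
            u=pix(p,np.r_[np.array([593,2.2])+x*f,z]);i,j=np.round(u).astype(int)
            print(n,x,(i,j),p["img"][j,i],q["img"][j,i])
```

```text
25.7 [ 612.7327544  -364.72314479   43.51125331] [1.79935939e+02 9.21919631e-02 9.28486051e+01] 19.184840849852986 [-0.05723103  0.89252264 -1.0312737 ]
top 20 (np.int64(273), np.int64(177)) [250 235 171] [249 233 167]
top 26 (np.int64(271), np.int64(177)) [250 235 170] [249 232 167]
top 32 (np.int64(269), np.int64(177)) [251 235 170] [249 233 167]
top 38 (np.int64(267), np.int64(177)) [184 157 108] [196 170 117]
top 44 (np.int64(265), np.int64(177)) [162 146 128] [187 175 147]
top 50 (np.int64(262), np.int64(178)) [238 231 205] [236 228 201]
top 56 (np.int64(260), np.int64(178)) [234 208 143] [231 204 140]
top 62 (np.int64(258), np.int64(178)) [246 243 228] [244 241 225]
top 68 (np.int64(256), np.int64(178)) [231 216 189] [247 242 221]
top 74 (np.int64(253), np.int64(178)) [200 134  75] [249 233 167]
top 80 (np.int64(251), np.int64(178)) [201 135  75] [249 233 168]
top 86 (np.int64(249), np.int64(178)) [202 134  74] [249 234 170]
top 92 (np.int64(247), np.int64(178)) [201 134  73] [242 223 154]
top 98 (np.int64(244), np.int64(179)) [176 174 163] [189 186 170]
top 104 (np.int64(242),
[... 1316 characters left out ...]
183 157 112]
scene 92 (np.int64(273), np.int64(210)) [232 150  83] [195 160 109]
scene 98 (np.int64(275), np.int64(210)) [249 235 205] [236 234 221]
scene 104 (np.int64(277), np.int64(211)) [255 255 255] [255 255 255]
scene 110 (np.int64(279), np.int64(212)) [255 255 255] [255 255 255]
scene 116 (np.int64(282), np.int64(212)) [255 255 255] [255 255 255]
scene 122 (np.int64(284), np.int64(213)) [208 149 101] [173 154 123]
scene 128 (np.int64(286), np.int64(214)) [233 147  84] [197 165 115]
scene 134 (np.int64(288), np.int64(214)) [235 148  73] [182 152 109]
scene 140 (np.int64(290), np.int64(215)) [229 146  80] [196 165 115]
scene 146 (np.int64(293), np.int64(216)) [255 255 255] [255 255 255]
```

Through the slot the slat reads brown right up to the stop (x 128–140), with no pale gap, so it is home. Now I'll set the stick down.

>>> {"name": "step_arm", "arguments": {"series": [[[0,0,0,0,0,0.05,1],[0,0,0,0,0,0.02,1],[0,0,0,0,0,0.008,1],[0,0,0,0,0,0,1],[0,0,0,0,0,0,1]]]}}

```text
clock: 26.3
eef_pos: [613.2, -364.4, 32.6]
tool_rot: [3.141, 0.003, 1.623]
force: [-0.4, -0.0, 0.1]
width: 19.2
gripper_force: 59.2
```

>>> {"name": "step_arm", "arguments": {"series": [[[0,0,0,0,0,0.003,1],[0,0,0,0,0,0,1],[0,0,0,0,0,0,0],[0,0,0,0,0,0,0],[0,0,0,0,0,0,0],[0,0,0,0,0,0,0],[0,0,0,0,0,0,0]]]}}

```text
clock: 27.0
eef_pos: [613.1, -364.6, 32.1]
tool_rot: [3.141, 0.003, 1.623]
force: [-0.0, 0.6, -0.5]
width: 85.5
gripper_force: 0.0
```

>>> {"name": "step_arm", "arguments": {"series": [[[0,0,0,0,0,-0.1,0],[0,0,0,0,0,-0.25,0],[0,0,0,0,0,-0.25,0],[0,0,0,0,0,-0.25,0],[0,0,0,0,0,0,0],[0,0,0,0,0,0,0],[0,0,0,0,0,0,0]]]}}

```text
clock: 27.7
eef_pos: [612.1, -364.0, 159.0]
tool_rot: [-3.141, 0.003, 1.623]
force: [-0.6, -0.6, -0.2]
width: 85.4
gripper_force: 0.0
```

Run:
```python
from h import *
s=ctrl.read_state();print(s["clock"],s["eef_pos"],s["width"],s["force"])
for n in("top","scene","wrist"):
    p=ctrl.get_image(n);save(p,n+"10.png")
    for th in("stick","stick_nose","stick_grip","offcut","slat"):
        print(n,th,[(np.round(q["centre"]).tolist(),round(q["score"],2),ray(p,q["centre"],14)[:2].round().tolist()) for q in ctrl.recognise(p,th)[:3]])
    if n=="wrist":
        c=[(pix(p,v)).round(1).tolist() for v in([607.5,-257.7,14],[615.3,-407.5,14],[614.1,-385,72],[612.2,-349,72])];print(c)
        for v in c[:1]: 
            i,j=np.round(v).astype(int);print(p["img"][max(j-12,0):j+16:3,i].tolist())
        i=int(c[0][0]);
        for j in(60,100,140): 
            row=p["img"][j].astype(int);m=np.nonzero((row[:,0]>200)&(row[:,1]>180))[0];print(j,m.min() if len(m) else None,m.max() if len(m) else None)
```

```text
27.7 [ 612.14364078 -364.04330519  159.00912735] 85.3725109811281 [-0.57777451 -0.64023187 -0.2013914 ]
top stick [([407.0, 170.0], 0.81, [611.0, -341.0]), ([384.0, 230.0], 0.47, [450.0, -270.0])]
top stick_nose [([408.0, 172.0], 0.77, [606.0, -345.0])]
top stick_grip [([165.0, 183.0], 0.73, [581.0, 319.0]), ([407.0, 169.0], 0.67, [614.0, -343.0])]
top offcut [([330.0, 212.0], 0.56, [498.0, -130.0])]
top slat [([325.0, 271.0], 0.78, [344.0, -110.0]), ([232.0, 279.0], 0.66, [323.0, 132.0]), ([243.0, 181.0], 0.57, [585.0, 105.0])]
scene stick [([126.0, 172.0], 0.94, [620.0, -350.0])]
scene stick_nose [([127.0, 172.0], 0.55, [617.0, -347.0])]
scene stick_grip [([125.0, 169.0], 0.71, [613.0, -359.0]), ([241.0, 206.0], 0.68, [598.0, 7.0])]
scene offcut [([213.0, 166.0], 0.68, [502.0, -127.0])]
scene slat [([322.0, 153.0], 0.9, [324.0, 149.0]), ([274.0, 211.0], 0.57, [578.0, 94.0]), ([242.0, 133.0], 0.52, [339.0, -110.0])]
wrist stick [([259.0, 143.0], 0.67, [608.0, -327.0])]
wrist stick_nose [([260.0, 142.0], 0.61, [608.0, -326.0])]
wrist stick_grip [([263.0, 141.0], 0.66, [611.0, -325.0])]
wrist offcut []
wrist slat []
[[263.1, 67.7], [262.9, 220.3], [262.9, 220.0], [263.0, 178.4]]
[[221, 131, 85], [221, 131, 85], [219, 130, 84], [254, 231, 151], [255, 255, 215], [255, 255, 215], [255, 255, 215], [255, 255, 215], [255, 255, 215], [255, 255, 215]]
60 48 106
100 35 274
140 251 274
```

```bash
python3 -c "
from cell import ctrl
print(ctrl.finish_job())"
```

```text
the job is handed in; nothing more can be done
None
```

I handed the job in at about 28 s (verdict not shown): offcut on the bench, slat pushed with the stick to firm contact at the stop's position, stick set down flat on its shaft past the trough's open end and clear of the jig, bystanders untouched.

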